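# Pack the open slot of the boiler's mounting rail

### The job

Find by gentle trial fitting which of the three steel packing plates fits the open middle slot of the mounting rail, and leave that one seated upright on the slot's taper, snug against the flat wall: a too thick plate stays up in the mouth, a too thin one drops loose to the floor of the slot. Do not force a plate or drop it in. Leave the two other plates on the bench, clear of the rail, and do not disturb the nut, elbow and jar.

Things in the scene. Friction and masses are not known exactly. Their poses are not given: they have to be found in the camera images.
- rail: heavy dark steel mounting rail fixed to the bench, 90 (x) x 300 (y, its length) x 45 mm high; origin: centre of its underside. Of three packing slots along it the outer two are closed by bright cover plates (72 x 68 mm, with bolt heads 6 mm high in all), centred at y = -94 and +106 mm; only the middle slot is open.
- slot (a point): on the rail's top at mid-length of the open slot, in the plane of its flat wall (y = 0); axes as the rail's. The slot spans x = -28 to +28 mm and runs from this wall towards +y; its width is unknown: 1.5 mm more than the thickness of one of the packers, any of the three. Both long mouth edges have 3 mm, 45 degree bevels outside that width. Rigid steel.
- slot_taper (a point): point on the flat wall, 25 mm below slot. The opposite (+y) wall is upright to 22 mm depth, then tapers in by 3 mm between 22 and 28 mm depth: the fitting packer's foot wedges here (22 to 26 mm deep) and it stands about 41 mm above the rail. A thicker packer stops in the bevels, under 6 mm deep.
- slot_floor (a point): foot of the flat wall on the slot's floor, 37 mm below slot. A packer that is too thin drops past the taper to here.
- packer_thin (a point): centre (33 mm above its foot) of a loose bright steel packing plate, 50 mm wide (x), 14 mm thick (y), 66 mm tall (z), about 364 g, standing upright on its 50 x 14 mm foot; square-edged foot; a half turn makes no difference.
- packer_mid (a point): centre (33 mm above its foot) of a loose bright steel packing plate, 50 mm wide (x), 17 mm thick (y), 66 mm tall (z), about 442 g, standing upright on its 50 x 17 mm foot; square-edged foot; a half turn makes no difference.
- packer_thick (a point): centre (33 mm above its foot) of a loose bright steel packing plate, 50 mm wide (x), 20 mm thick (y), 66 mm tall (z), about 520 g, standing upright on its 50 x 20 mm foot; square-edged foot; a half turn makes no difference.
- nut_mid (a point): centre (6 mm up) of a brass ring nut, 28 mm across, 12 mm high, lying among the packers; to be left alone
- elbow_mid (a point): corner of a copper pipe elbow with brass ends, each leg 36 mm long along +x and +y, 28 mm high, 14 mm above the bench; to be left alone
- jar_mid (a point): middle (45 mm up) of a glass jar, 64 mm across, 90 mm high; to be left alone
Mind the look-alikes: they are no part of the job. What is shaped like the part that bears packer_thin but green or red is not meant.

How it is judged:
By the outcome, as a careful person would: the job done as asked, in the order asked, and still so for the second after the job is handed in, with the robot touching nothing.
It also fails if it takes over 72 s, if anything falls off the work surface, if the arm or the gripper's body presses on something with over 40 N, if the wrist force passes 120 N, or if a joint passes its speed limit or range.

### The arm

A 6-joint arm with a two-finger parallel gripper is mounted at the origin on the work surface. World frame = base frame: x ahead of the robot, y to its left, z up, the work surface at z = 0. Lengths are in m, angles in rad, forces in N, time in s.
With the tool pointing down it reaches from about 0.3 to 0.875 m from the base axis. Payload 6.4 kg.
Tool frame: the origin (TCP) lies on the centre line of the jaws, within the pads' length; the fingertips stand 19 mm ahead of it and the grasp point (between the pads) is the TCP; z points along the fingers, y is the direction in which the jaws open and shut (so a half turn about z gives the same grasp; the last joint's range is limited). The gripper opens to 85 mm and grips with 20 to 120 N. Pads are 22 mm wide; open, the fingers measure 114 mm over their backs; the gripper's body (76 mm by 85 mm) begins 54 mm behind the grasp point. The pads swing forward as they close: fully open they stand 13 mm farther back than shut.
Start: joints at [-1.318, 0.181, 1.607, -0, 1.354, -0.206], TCP at [0.255, -0.516, 0.25] pointing down, gripper open.
Joint ranges: [-2.99, 2.99], [-0.89, 2.07], [0.3, 2.58], [-1.14, 4.28], [0, 2.63], [-3.12, 3.12]. Speed limits (rad/s): [2.57, 2.57, 3.01, 3.14, 3.14, 3.14].

### API

Orientations are given as a unit quaternion [w, x, y, z].
In Python, from plant import get_obs, optics, env gives the robot as it stands. The module is installed in compiled form; this text tells all that it offers.
- The arm moves only by the shell command python3 -m handwheel 'ROWS' [FORCE]. ROWS is a JSON object of lists of equal length, an entry for each row: "slide": the shift along the tool's x, y, z each as a share of 0.02 m, from -1 to 1, a list of three; "dr": the turn, a rotation vector about the tool's x, y, z each as a share of 90 degrees, from -1 to 1, a list of three; "gripper": the closure, from -1 (fully open) to 1 (shut). A call has 1 to 20 rows; each row shifts and turns the commanded pose from where the row before left it, along the tool's axes as they then stand; what a row does not reach is not made up. A row lasts 1/8 s, in which the tool goes at most 62.5 mm and 10.7 degrees, less where a joint would pass 70% of its speed; a pose out of reach is approached as far as the arm can. A call with a number of a shift or a turn outside -1 to 1 is refused whole. A call with a gripper value outside its range is refused whole. The fingers move at their own pace and stop on an object; FORCE is the grip in N (left out, the last holds). Time passes only in rows, so rows that do not move let the fingers close. It gives the time, the measured TCP pose, the force and the opening at its end, in the units of the state.
- get_obs(): the state, without advancing time (a new reading comes with each control period).
- optics.snapshot(name): name is "side" or "top" or "wrist"; returns a dict with "frame" (420x560x3 uint8, red, green, blue), "intrinsics" (3x3 intrinsics, pixels), "dist" ([k1, k2, p1, p2, k3] as OpenCV has them; the pictures are not rectified), "pose" (4x4, takes a point from camera to world coordinates); the wrist camera has in their place "hand_eye" (4x4, takes a point from camera to tool coordinates, whose origin is the TCP and whose axes are the flange's). Camera axes: x right, y down, z forward; pixel columns grow to the right and rows downward; lengths in m; the calibration is good to about 2 mm. A picture is of the moment at which its call begins: read the wrist's pose just before it. There is no depth.
- env.finish_job(): hands the job in, once; it reports no verdict.
Trained networks look in a picture, given as the dict that the camera call returned (one of the last four; its "shot" number tells which), for a name from the list of things; names that differ only in an ending like _2 or _b are one class to them, and where a whole thing is asked for, a point or a joint stands for the part that bears it (a point fixed in the world has none). Each returns a list of dicts, best first, with "conf" (0 to 1); they miss things now and then, are a little off and sometimes report something else, mostly with a low value. They report only what shows in the picture. A call takes as long as a camera call. They do not tell look-alikes from the thing itself.
- optics.recognise(picture, query): "centre" ([column, row] in pixels, amid what is visible of it).
- optics.cut_out(picture, query): "mask" (420x560 bool, what is visible of it) and "centre" ([column, row] in pixels, amid what is visible of it).
The state is a dict: "time": time; "joint_pos": joint angles; "qvel": joint speeds; "joint_efforts": joint torques, N m; "eef_pos": TCP position; "orientation": TCP orientation; "force": force on the tool from outside, world axes, zero at the start; "torque": the same for the moment, N m; "grip_width": opening from 0.0 (shut) to 1.0 (fully open).
Only numpy, scipy, OpenCV 4.12 (cv2) and the standard library are available. Lean on these libraries where they do the work, as an engineer would, in place of code of your own. Each camera call takes 0.05 s, during which the arm holds its last target. There are 200 camera calls.

## Working session

There is one attempt and no reset: what is moved stays moved. The work goes in short steps, Python scripts to look and compute and a shell command to move; the robot and the scene stay as the last step left them, time stands still between calls to the robot, and variables do not carry over. Pictures are saved under pics/ and viewed, about 8 in all and at most 12, crops included, and the job is handed in when it is done.

```bash
mkdir -p pics
cat > h.py <<'E'
import numpy as np,cv2
from plant import get_obs,optics,env
def ray(s,px,T):
    u=cv2.undistortPoints(np.array([[px]],float),np.array(s["intrinsics"]),np.array(s["dist"]))[0,0]
    T=np.array(T); d=T[:3,:3]@np.array([u[0],u[1],1]); return T[:3,3],d
def atz(s,px,z,T=None):
    o,d=ray(s,px,s["pose"] if T is None else T); return o+d*(z-o[2])/d[2]
def proj(s,P,T=None):
    T=np.array(s["pose"] if T is None else T); Ti=np.linalg.inv(T)
    return cv2.projectPoints(np.atleast_2d(np.array(P,float)),cv2.Rodrigues(Ti[:3,:3])[0],Ti[:3,3],np.array(s["intrinsics"]),np.array(s["dist"]))[0][:,0]
def tool():
    from scipy.spatial.transform import Rotation as R
    o=get_obs();q=o["orientation"];T=np.eye(4);T[:3,:3]=R.from_quat([q[1],q[2],q[3],q[0]]).as_matrix();T[:3,3]=o["eef_pos"];return T
def save(s,n): cv2.imwrite("pics/"+n,s["frame"][:,:,::-1])
E
python3 - <<'E'
from h import *
o=get_obs();print(o["time"],o["eef_pos"],o["orientation"],o["grip_width"]);print(tool().round(3))
for n in ("top","side"):
    s=optics.snapshot(n);save(s,n+"0.png");print(n,np.array(s["pose"]).round(3).tolist())
    for q in ("rail","packer_thin","packer_mid","packer_thick","nut_mid","elbow_mid","jar_mid"):
        for r in optics.cut_out(s,q)[:4]:
            m=r["mask"].astype(np.uint8);rc=cv2.minAreaRect(cv2.findNonZero(m)) if m.any() else None
            print(q,round(r["conf"],2),np.round(r["centre"],1),int(m.sum()),[np.round(v,1) for v in rc],atz(s,r["centre"],.045 if q=="rail" else .066).round(3))
E
```

```text
0.0 [ 0.25454432 -0.51499897  0.24937606] [-8.87750101e-04  9.73803243e-01  2.27390534e-01 -7.71687261e-06] 1.000954416081171
[[ 0.897  0.443 -0.     0.255]
 [ 0.443 -0.897  0.002 -0.515]
 [ 0.    -0.002 -1.     0.249]
 [ 0.     0.     0.     1.   ]]
top [[0.028, -0.995, 0.098, 0.482], [-1.0, -0.027, 0.011, -0.15], [-0.008, -0.098, -0.995, 0.787], [0.0, 0.0, 0.0, 1.0]]
rail 0.96 [150.8 204.2] 7082 [array([146.6, 203.4]), array([159.2,  49.1]), np.float64(9.0)] [0.564 0.11  0.045]
packer_thin 0.9 [384.7 290.6] 289 [array([387. , 291.9]), array([35.1,  9.3]), np.float64(8.1)] [ 0.414 -0.337  0.066]
packer_thin 0.69 [343.5 278.4] 346 [array([345.4, 278.2]), array([30.1, 12.2]), np.float64(80.5)] [ 0.434 -0.261  0.066]
packer_thin 0.63 [306.8 295.7] 278 [array([304.9, 296.2]), array([10.7, 27.3]), np.float64(26.6)] [ 0.4   -0.194  0.066]
packer_mid 0.92 [353.3 226.9] 410 [array([353.2, 226.8]), array([14.9, 29.7]), np.float64(18.4)] [ 0.529 -0.278  0.066]
packer_mid 0.21 [343.6 275.6] 345 [array([345.5, 277.9]), array([29.5, 12.2]), np.float64(81.5)] [ 0.439 -0.261  0.066]
packer_thick 0
[... 1163 characters left out ...]
 0.066]
nut_mid 0.65 [242.9 250.1] 123 [array([244.5, 250. ]), array([12., 11.]), np.float64(90.0)] [ 0.476 -0.277  0.066]
nut_mid 0.49 [260.9 157.3] 2463 [array([261.5, 154.5]), array([79., 35.]), np.float64(90.0)] [0.556 0.04  0.066]
elbow_mid 0.81 [355.1 217.8] 291 [array([356.8, 217.8]), array([19.1, 18.4]), np.float64(45.0)] [ 0.736 -0.221  0.066]
elbow_mid 0.51 [266.6 259.2] 627 [array([269.5, 259. ]), array([26., 25.]), np.float64(90.0)] [ 0.522 -0.312  0.066]
elbow_mid 0.26 [260.4 155.7] 2511 [array([261.5, 154.5]), array([79., 35.]), np.float64(90.0)] [0.555 0.047 0.066]
jar_mid 0.88 [257.4 321.2] 1461 [array([255., 320.]), array([52., 32.]), np.float64(90.0)] [ 0.484 -0.464  0.066]
```

View pics/top0.png

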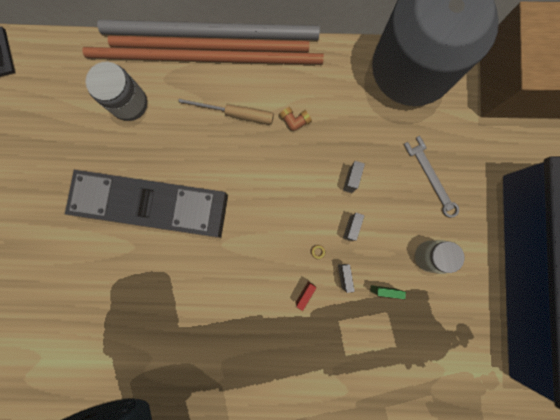

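View pics/side0.png

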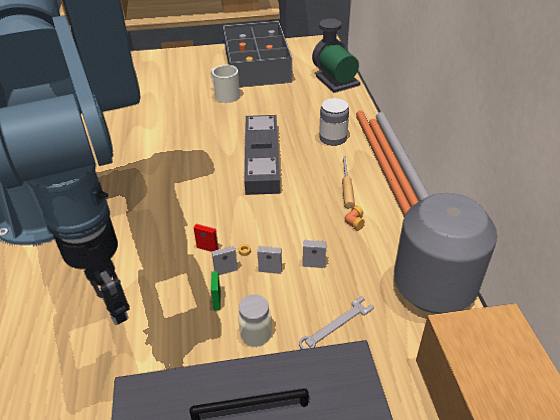

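Plates: (345,278), (354,227) and (354,176) in the top view are bright steel. Red (306,296) and green (390,293) are the decoys. I'll confirm this and the thicknesses with the wrist camera above them.

```bash
python3 -m handwheel '{"slide":[[0.97,-0.25,0],[0.97,-0.25,0],[0.97,-0.25,0],[0.97,-0.25,0],[0.97,-0.25,0],[0.97,-0.25,0],[0.97,-0.25,0],[0.97,-0.25,0],[0.97,-0.25,0],[0.97,-0.25,0],[0.97,-0.25,0],[0.97,-0.25,0],[0.97,-0.25,0],[0.97,-0.25,0],[0.97,-0.25,0],[0,0,0],[0,0,0],[0,0,0],[0,0,0],[0,0,0]],"dr":[[0,0,0],[0,0,0],[0,0,0],[0,0,0],[0,0,0],[0,0,0],[0,0,0],[0,0,0],[0,0,0],[0,0,0],[0,0,0],[0,0,0],[0,0,0],[0,0,0],[0,0,0],[0,0,0.096],[0,0,0.096],[0,0,0.096],[0,0,0.096],[0,0,0]],"gripper":[-1,-1,-1,-1,-1,-1,-1,-1,-1,-1,-1,-1,-1,-1,-1,-1,-1,-1,-1,-1]}' 40
python3 - <<'E'
from h import *
T=tool();print(T.round(4).tolist())
s=optics.snapshot("wrist");save(s,"w1.png")
C=T@np.array(s["hand_eye"]);print(np.array(s["hand_eye"]).round(3).tolist(),np.array(s["intrinsics"]).round(1).tolist())
for q in ("packer_thin","packer_mid","packer_thick","nut_mid"):
    for r in optics.cut_out(s,q)[:4]:
        m=r["mask"].astype(np.uint8);rc=cv2.minAreaRect(cv2.findNonZero(m))
        print(q,round(r["conf"],2),np.round(r["centre"],1),int(m.sum()),atz(s,r["centre"],.066,C).round(3))
E
```

```text
time: 3.3
eef_pos: [0.4828, -0.319, 0.2502]
orientation: [-0.0, 0.997, -0.071, -0.0]
force: [-0.0, 0.4, -0.1]
grip_width: 1.002
[[0.9898, -0.1424, -0.0, 0.4828], [-0.1424, -0.9898, 0.0001, -0.319], [-0.0, -0.0001, -1.0, 0.2502], [0.0, 0.0, 0.0, 1.0]]
[[0.002, -0.95, -0.312, 0.08], [1.0, 0.002, -0.0, 0.0], [0.001, -0.312, 0.95, -0.123], [0.0, 0.0, 0.0, 1.0]] [[316.6, 0.0, 279.8], [0.0, 316.6, 212.3], [0.0, 0.0, 1.0]]
packer_thin 0.89 [314.2 248.1] 1426 [ 0.417 -0.347  0.066]
packer_thin 0.86 [189.  256.9] 537 [ 0.426 -0.213  0.066]
packer_thin 0.63 [244.9 232.6] 1235 [ 0.445 -0.277  0.066]
packer_mid 0.84 [236.1 146.3] 1260 [ 0.534 -0.284  0.066]
packer_mid 0.39 [ 15.5 166.6] 2650 [ 0.547 -0.062  0.066]
packer_thick 0.55 [218.1  37.4] 2123 [ 0.629 -0.285  0.066]
nut_mid 0.66 [198.1 187.5] 347 [ 0.499 -0.239  0.066]
```

View pics/w1.png

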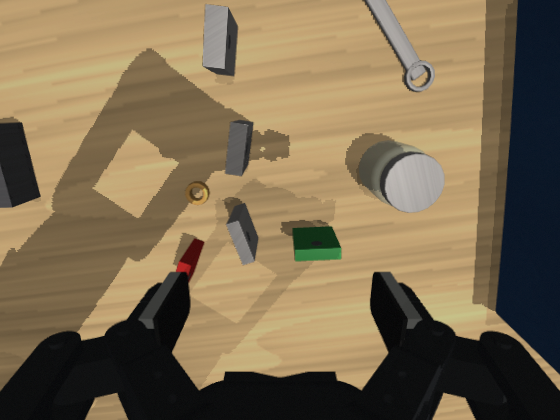

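Three steel plates: thick (219,40), mid (238,147), thin (242,233); red (190,258) and green (317,243) are decoys. I'll fit box silhouettes to the masks to get pose and thickness, and look at an enlarged crop.

```bash
cat >> h.py <<'E'
from scipy.optimize import minimize
def boxmask(s,C,p,z0=0.,th=None):
    x,y,a=p[:3];t=(th or p[3])/2;c,si=np.cos(a),np.sin(a)
    P=[[x+c*i*.025-si*j*t,y+si*i*.025+c*j*t,z0+k] for i in(-1,1) for j in(-1,1) for k in(0,.066)]
    h=cv2.convexHull(proj(s,P,C).astype(np.float32))[:,0]
    m=np.zeros((1680,2240),np.uint8);cv2.fillConvexPoly(m,np.round((h*4+1.5)).astype(np.int32),1)
    return cv2.resize(m.astype(np.float32),(560,420),interpolation=cv2.INTER_AREA),h
def fit(s,C,mask,p0,th=None,z0=0.):
    M=mask.astype(np.float32)
    f=lambda q:np.abs(boxmask(s,C,q*np.array([.001,.001,.02,.001]),z0,th)[0]-M).sum()/M.sum()
    best=None
    for a in np.radians([-40,-20,0,20,40]):
        q0=np.array([p0[0],p0[1],p0[2]+a,.017])/np.array([.001,.001,.02,.001])
        r=minimize(f,q0,method="Nelder-Mead",options=dict(initial_simplex=np.vstack([q0]+[q0+4*np.eye(4)[i] for i in range(4)]),xatol=.02,fatol=1e-4))
        if best is None or r.fun<best.fun: best=r
    return best.x*np.array([.001,.001,.02,.001]),best.fun
E
python3 - <<'E'
from h import *
T=tool();s=optics.snapshot("wrist");C=T@np.array(s["hand_eye"])
img=s["frame"][:,:,::-1].copy();crops=[]
for q,c,p0 in (("packer_thin",(245,233),(.445,-.277)),("packer_mid",(236,146),(.534,-.284)),("packer_thick",(218,37),(.629,-.285))):
    rs=[r for r in optics.cut_out(s,q) if np.hypot(*(np.array(r["centre"])-c))<12]
    if rs:
        p,e=fit(s,C,rs[0]["mask"],(*p0,0.));print(q,p.round(4),"yaw",np.degrees(p[2]).round(1),"err",round(e,3))
    x,y=c;x0,y0=x-26,max(y-40,0);crops.append(cv2.resize(img[y0:y0+80,x0:x0+52],None,fx=5,fy=5,interpolation=cv2.INTER_CUBIC))
cv2.imwrite("pics/c1.png",np.hstack(crops))
E
```

```text
packer_thin [ 0.4337 -0.2696  0.1516  0.0125] yaw 8.7 err 0.054
packer_mid [ 0.531  -0.2829 -0.298   0.016 ] yaw -17.1 err 0.045
packer_thick [ 0.6297 -0.2826 -0.247   0.0202] yaw -14.2 err 0.04
```

View pics/c1.png

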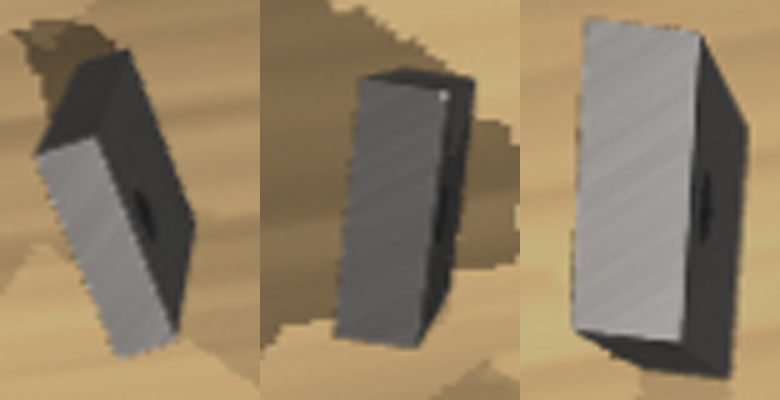

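```bash
python3 -m handwheel '{"slide":[[0,0,0],[0.59,-0.81,0],[0.59,-0.81,0],[0.59,-0.81,1],[0,0,1],[0,0,1],[0,0,1],[0,0,1],[0,0,0.5],[0,0,0]],"dr":[[0,0,0.099],[0,0,0],[0,0,0],[0,0,0],[0,0,0],[0,0,0],[0,0,0],[0,0,0],[0,0,0],[0,0,0]],"gripper":[-1,-1,-1,-1,-1,-1,-1,-1,-1,-1]}' 40
python3 - <<'E'
from h import *
T=tool();s=optics.snapshot("wrist");C=T@np.array(s["hand_eye"]);save(s,"w2.png");print(T.round(4).tolist())
for r in optics.cut_out(s,"packer_mid")[:2]:
    p,e=fit(s,C,r["mask"],(.531,-.283,-.29),th=.017);print(r["conf"],r["centre"],p[:3].round(4),np.degrees(p[2]),e)
    d=T[:3,:3].T@(np.array([p[0],p[1],.05])-T[:3,3]);print("tool d mm",d*1000)
E
```

```text
time: 5.0
eef_pos: [0.5301, -0.2834, 0.1394]
orientation: [-0.0, 0.989, -0.15, -0.001]
force: [0.5, -0.4, 0.0]
grip_width: 0.998
[[0.9553, -0.2957, -0.0012, 0.5301], [-0.2957, -0.9553, 0.001, -0.2834], [-0.0014, -0.0006, -1.0, 0.1394], [0.0, 0.0, 0.0, 1.0]]
0.77 [277.0, 220.7] [ 0.5318 -0.2835 -0.3017] -17.287149472719882 0.04213888943195343
tool d mm [ 1.86614829 -0.39235171 89.36886704]
```

View pics/w2.png

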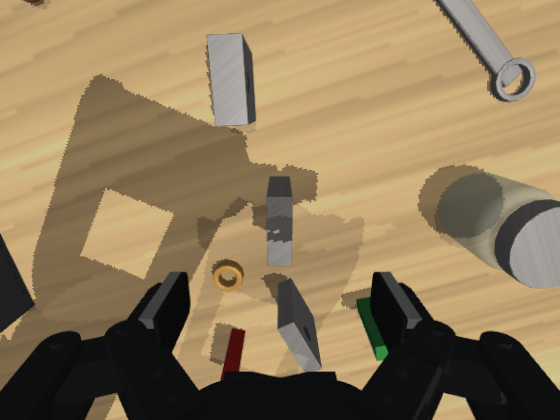

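```bash
python3 -m handwheel '{"slide":[[0.09,-0.02,1],[0,0,1],[0,0,1],[0,0,1],[0,0,0.47],[0,0,0],[0,0,0],[0,0,0],[0,0,0],[0,0,0],[0,0,0]],"dr":[[0,0,0],[0,0,0],[0,0,0],[0,0,0],[0,0,0],[0,0,0],[0,0,0],[0,0,0],[0,0,0],[0,0,0],[0,0,0]],"gripper":[-1,-1,-1,-1,-1,1,1,1,1,1,1]}' 50
python3 - <<'E'
from h import *
o=get_obs();print(o["eef_pos"],o["grip_width"]*85,o["force"])
E
```

```text
time: 6.48
eef_pos: [0.5329, -0.2839, 0.0518]
orientation: [0.0, 0.989, -0.149, 0.001]
force: [0.5, 1.9, 6.5]
grip_width: 0.19
[ 0.53293181 -0.28390173  0.05176361] 16.122049981636707 [0.53888209 1.94840595 6.50509059]
```

```bash
python3 -m handwheel '{"slide":[[0,0,-0.5],[0,0,-1],[0,0,-1],[0,0,-1],[-0.42,-0.98,-1],[-0.42,-0.98,-1],[-0.42,-0.98,-1],[-0.42,-0.98,-1],[-0.42,-0.98,-1],[-0.42,-0.98,0],[-0.42,-0.98,0],[-0.42,-0.98,0],[-0.42,-0.98,0],[-0.42,-0.98,0],[-0.42,-0.98,0],[-0.42,-0.98,0],[-0.42,-0.98,0],[-0.42,-0.98,0],[-0.42,-0.98,0],[-0.42,-0.98,0]],"dr":[[0,0,0],[0,0,0],[0,0,0],[0,0,0],[0,0,0],[0,0,0],[0,0,0],[0,0,0],[0,0,0],[0,0,0],[0,0,0],[0,0,0],[0,0,0],[0,0,0],[0,0,0],[0,0,0],[0,0,0],[0,0,0],[0,0,0],[0,0,-0.097]],"gripper":[1,1,1,1,1,1,1,1,1,1,1,1,1,1,1,1,1,1,1,1]}'
python3 -m handwheel '{"slide":[[-0.3,-1,0],[-0.3,-1,0],[-0.3,-1,0],[0,0,0],[0,0,0]],"dr":[[0,0,0],[0,0,0],[0,0,0],[0,0,0],[0,0,0]],"gripper":[1,1,1,1,1]}'
python3 - <<'E'
from h import *
T=tool();s=optics.snapshot("wrist");C=T@np.array(s["hand_eye"]);save(s,"w3.png");print(T.round(4).tolist())
for r in optics.cut_out(s,"rail")[:2]: print(r["conf"],r["centre"],atz(s,r["centre"],.045,C))
E
```

```text
time: 8.98
eef_pos: [0.4962, 0.0571, 0.2208]
orientation: [-0.0, 0.997, -0.072, -0.0]
force: [0.0, -0.5, -3.6]
grip_width: 0.192
time: 9.6
eef_pos: [0.4875, 0.1178, 0.2208]
orientation: [0.0, 0.997, -0.073, 0.0]
force: [-0.5, 0.7, -4.0]
grip_width: 0.192
[[0.9892, -0.1464, -0.0, 0.4875], [-0.1464, -0.9892, -0.0004, 0.1178], [0.0001, 0.0004, -1.0, 0.2208], [0.0, 0.0, 0.0, 1.0]]
0.72 [267.8, 108.5] [0.56828423 0.11675157 0.045     ]
```

View pics/w3.png

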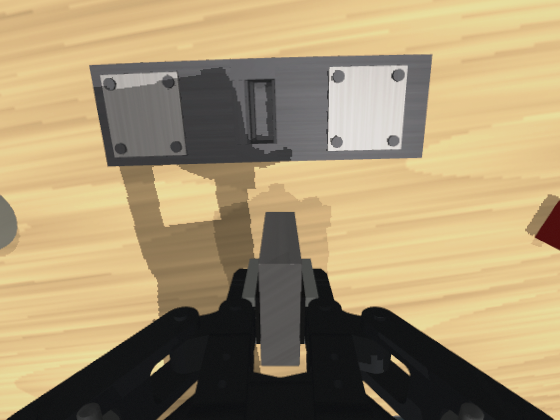

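Wrist view shows the rail with the open slot at (261,111); the +y end is left (plate 10 mm from end, right one 22 mm). Enlarge the slot.

Run:
```python
from h import *
T=tool();s=optics.snapshot("wrist");C=T@np.array(s["hand_eye"]);np.savez("s3.npz",C=C,**{k:np.array(s[k]) for k in("frame","intrinsics","dist")})
K=dict(intrinsics=s["intrinsics"],dist=s["dist"])
# rail frame estimate from top-face corners
im=[(90,66),(432,55),(421,158),(108,166)];P=np.array([atz(s,p,.045,C) for p in im]);print(P.round(4).tolist())
c=P.mean(0);ya=(P[0]+P[3]-P[1]-P[2]);print("len",np.linalg.norm(ya)/2,"wid",np.linalg.norm(P[0]+P[1]-P[2]-P[3])/2,"c",c,"yaw",np.degrees(np.arctan2(-ya[0],ya[1])))
g=s["frame"][55:165,200:330,::-1];g=cv2.convertScaleAbs(g,alpha=2.2,beta=10)
cv2.imwrite("pics/c3.png",cv2.resize(g,None,fx=5.4,fy=5.4,interpolation=cv2.INTER_CUBIC))
f=cv2.cvtColor(s["frame"],cv2.COLOR_RGB2GRAY)
for r in (100,112,124,130): print(r,f[r,235:292].tolist())
```

```text
[[0.6275, 0.2648, 0.045], [0.5922, -0.0313, 0.045], [0.5038, -0.0202, 0.045], [0.5398, 0.2756, 0.045]]
len 0.2980700614286274 wid 0.08876542981739406 c [0.56580884 0.12224242 0.045     ] yaw -6.865195738943181
100 [63, 62, 64, 64, 88, 104, 105, 105, 105, 90, 80, 83, 76, 54, 44, 61, 67, 67, 55, 91, 108, 108, 107, 108, 107, 108, 108, 107, 108, 108, 108, 81, 63, 64, 63, 63, 57, 67, 72, 71, 98, 108, 109, 109, 110, 110, 110, 109, 110, 110, 111, 110, 110, 110, 110, 110, 111]
112 [61, 62, 63, 64, 64, 64, 92, 105, 104, 102, 90, 83, 83, 69, 48, 52, 64, 68, 66, 67, 96, 108, 109, 109, 108, 108, 109, 109, 109, 109, 110, 81, 64, 63, 63, 64, 65, 69, 72, 68, 90, 102, 105, 105, 106, 106, 106, 106, 107, 108, 108, 107, 107, 107, 108, 108, 108]
124 [62, 62, 63, 63, 64, 63, 62, 63, 93, 106, 98, 87, 83, 84, 59, 39, 61, 68, 68, 58, 79, 101, 107, 107, 108, 108, 108, 108, 109, 110, 110, 80, 63, 64, 64, 64, 64, 67, 71, 73, 78, 100, 107, 107, 108, 107, 108, 107, 107, 108, 108, 108, 107, 108, 108, 109, 109]
130 [61, 62, 61, 62, 63, 62, 63, 63, 63, 94, 96, 84, 84, 84, 70, 48, 52, 65, 69, 63, 69, 97, 106, 106, 106, 106, 106, 107, 106, 107, 107, 107, 78, 61, 62, 62, 62, 63, 70, 73, 77, 100, 106, 107, 108, 108, 109, 109, 108, 109, 108, 109, 109, 109, 109, 110, 111]
```

View pics/c3.png

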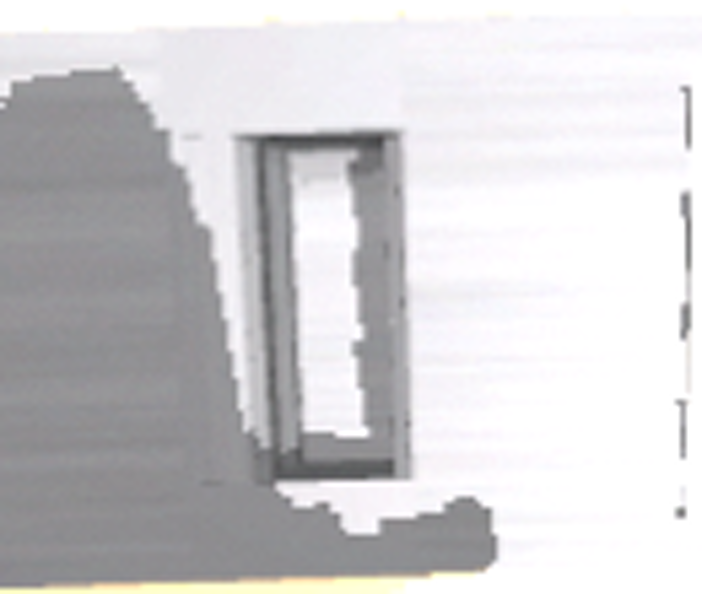

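Run:
```python
from h import *
z=np.load("s3.npz");s={k:z[k] for k in("frame","intrinsics","dist")};C=z["C"]
f=cv2.cvtColor(s["frame"],cv2.COLOR_RGB2GRAY).astype(float)
def edge(r,a,b,th): # first crossing subpixel
    v=f[r,a:b];i=np.where((v[:-1]-th)*(v[1:]-th)<=0)[0][0];return a+i+(th-v[i])/(v[i+1]-v[i])
L=[];Rr=[]
for r in range(88,138,3):
    try: L.append(atz(s,(edge(r,243,256,95),r),.045,C)); 
    except Exception: pass
    try: Rr.append(atz(s,(edge(r,270,280,86),r),.045,C))
    except Exception: pass
L=np.array(L);Rr=np.array(Rr)
for E in(L,Rr): 
    k=np.polyfit(E[:,0],E[:,1],1);print(len(E),"yaw",np.degrees(np.arctan(k[0])),"y@.566",np.polyval(k,.566),"res",np.std(E[:,1]-np.polyval(k,E[:,0])))
# ends of slot
for p in ((259,79.7),(262,143.5)): print(atz(s,p,.045,C).round(4))
# rail long edges and yaw from mask edge fit (top face far edge and near edge)
far=[];near=[]
for c in range(130,420,10):
    col=s["frame"][:,c].astype(float);sat=(col[:,0]-col[:,2])
    i=np.where((sat[:-1]>25)&(sat[1:]<=25))[0]; i=i[(i>40)&(i<80)]
    if len(i): far.append(atz(s,(c,i[-1]+.5),.045,C))
far=np.array(far);k=np.polyfit(far[:,1],far[:,0],1);print("far edge yaw",-np.degrees(np.arctan(k[0])),"x@y.122",np.polyval(k,.122),np.std(far[:,0]-np.polyval(k,far[:,1])))
```

```text
15 yaw -9.09303135110738 y@.566 0.13831915407193346 res 0.0004952990051976026
17 yaw -6.799936395203109 y@.566 0.1101542797691385 res 7.904948183760295e-05
[0.5935 0.12   0.045 ]
[0.5386 0.1264 0.045 ]
far edge yaw -6.762252161926048 x@y.122 0.6111229971674121 0.00024194686749936883
```

Mouth width ≈28 mm → slot ≈22 mm, suggesting thick. Mid is in hand, so I'll do the trial fit: expect it to pass the taper with no contact.

```bash
python3 -m handwheel '{"slide":[[0,0,0],[1,-0.19,0],[1,-0.19,0],[1,-0.19,0.8],[1,-0.19,1],[0,0,1],[0,0,1],[0,0,1],[0,0,1],[0,0,0],[0,0,0]],"dr":[[0,0,-0.018],[0,0,0],[0,0,0],[0,0,0],[0,0,0],[0,0,0],[0,0,0],[0,0,0],[0,0,0],[0,0,0],[0,0,0]],"gripper":[1,1,1,1,1,1,1,1,1,1,1]}'
python3 - <<'E'
from h import *
T=tool();print(T.round(4).tolist());o=get_obs();print(o["force"],o["torque"])
s=optics.snapshot("wrist");g=cv2.convertScaleAbs(s["frame"][:,:,::-1],alpha=1.6,beta=10);cv2.imwrite("pics/w4.png",g[150:420,120:440].repeat(2,0).repeat(2,1))
E
```

```text
time: 11.12
eef_pos: [0.5695, 0.1231, 0.1056]
orientation: [-0.0, 0.998, -0.06, 0.0]
force: [0.2, -0.2, -4.7]
grip_width: 0.192
[[0.9929, -0.1189, 0.001, 0.5695], [-0.1189, -0.9929, 0.0, 0.1231], [0.001, -0.0001, -1.0, 0.1056], [0.0, 0.0, 0.0, 1.0]]
[ 0.23074587 -0.23021247 -4.70690562] [ 0.02730411 -0.02931529  0.0155238 ]
```

View pics/w4.png

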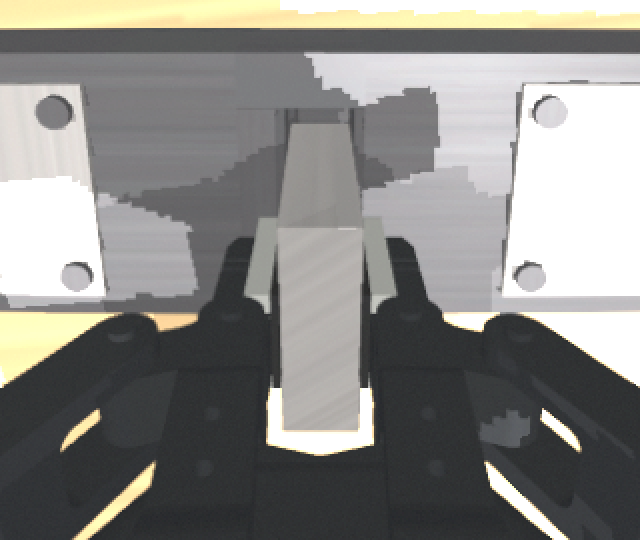

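Foot (crop 292–350, row 124) is centred in the mouth (275–363). Lower gently.

```bash
python3 -m handwheel '{"slide":[[0,0,0.25],[0,0,0.25],[0,0,0.25],[0,0,0.25],[0,0,0],[0,0,0]],"dr":[[0,0,0],[0,0,0],[0,0,0],[0,0,0],[0,0,0],[0,0,0]],"gripper":[1,1,1,1,1,1]}'
python3 -m handwheel '{"slide":[[0,0,0.1],[0,0,0.1],[0,0,0.1],[0,0,0.1],[0,0,0]],"dr":[[0,0,0],[0,0,0],[0,0,0],[0,0,0],[0,0,0]],"gripper":[1,1,1,1,1]}'
```

```text
time: 11.92
eef_pos: [0.569, 0.1233, 0.0849]
orientation: [-0.0, 0.998, -0.06, 0.0]
force: [0.4, 0.9, -3.5]
grip_width: 0.19
time: 12.55
eef_pos: [0.5687, 0.1233, 0.0766]
orientation: [0.0, 0.998, -0.06, -0.0]
force: [-0.1, 0.7, -4.0]
grip_width: 0.191
```

```bash
python3 -m handwheel '{"slide":[[0,0,0.1],[0,0,0.1],[0,0,0.1],[0,0,0.1],[0,0,0],[0,0,0]],"dr":[[0,0,0],[0,0,0],[0,0,0],[0,0,0],[0,0,0],[0,0,0]],"gripper":[1,1,1,1,1,1]}'
```

```text
time: 13.3
eef_pos: [0.569, 0.1229, 0.0689]
orientation: [0.0, 0.998, -0.06, 0.0]
force: [-0.3, -1.8, -3.4]
grip_width: 0.194
```

Mid sits at 28 mm depth with no contact (it would have wedged at 25 in an 18.5 mm slot), so it's too thin. Thick it is. Put mid on the bench at about (0.56,-0.14).

```bash
python3 -m handwheel '{"slide":[[0,0,-0.5],[0,0,-1],[0,0,-1],[0,0,-0.7],[0.08,0.94,0],[0.08,0.94,0],[0.08,0.94,0],[0.08,0.94,0],[0.08,0.94,0],[0.08,0.94,0],[0.08,0.94,0],[0.08,0.94,0],[0.08,0.94,0],[0.08,0.94,0],[0.08,0.94,0],[0.08,0.94,0],[0.08,0.94,0],[0.08,0.94,1],[0,0,1],[0,0,0]],"dr":[[0,0,0],[0,0,0],[0,0,0],[0,0,0],[0,0,0],[0,0,0],[0,0,0],[0,0,0],[0,0,0],[0,0,0],[0,0,0],[0,0,0],[0,0,0],[0,0,0],[0,0,0],[0,0,0],[0,0,0],[0,0,0],[0,0,0],[0,0,0]],"gripper":[1,1,1,1,1,1,1,1,1,1,1,1,1,1,1,1,1,1,1,1]}'
```

```text
time: 15.8
eef_pos: [0.5576, -0.1405, 0.0897]
orientation: [-0.001, 0.998, -0.06, -0.003]
force: [-0.9, 0.0, -3.8]
grip_width: 0.191
```

```bash
python3 -m handwheel '{"slide":[[0,0,1],[0,0,0.6],[0,0,0.2],[0,0,0.07],[0,0,0],[0,0,0]],"dr":[[0,0,0],[0,0,0],[0,0,0],[0,0,0],[0,0,0],[0,0,0]],"gripper":[1,1,1,1,1,1]}'
```

```text
time: 16.55
eef_pos: [0.5602, -0.1409, 0.056]
orientation: [0.0, 0.998, -0.06, 0.0]
force: [-0.9, -0.2, -3.8]
grip_width: 0.193
```

```bash
python3 -m handwheel '{"slide":[[0,0,0.1],[0,0,0.07],[0,0,0],[0,0,0]],"dr":[[0,0,0],[0,0,0],[0,0,0],[0,0,0]],"gripper":[1,1,1,1]}'
```

```text
time: 17.05
eef_pos: [0.5598, -0.1408, 0.0521]
orientation: [0.0, 0.998, -0.06, 0.0]
force: [0.1, 0.0, -4.2]
grip_width: 0.193
```

```bash
python3 -m handwheel '{"slide":[[0,0,0.02],[0,0,0],[0,0,0],[0,0,0],[0,0,0],[0,0,-1],[0,0,-1],[0,0,-1],[0,0,-1],[0.62,0.95,0],[0.62,0.95,0],[0.62,0.95,0],[0.62,0.95,0],[0.62,0.95,0],[0.62,0.95,0],[0.62,0.95,0],[0,0,0],[0,0,0],[0,0,0]],"dr":[[0,0,0],[0,0,0],[0,0,0],[0,0,0],[0,0,0],[0,0,0],[0,0,0],[0,0,0],[0,0,0],[0,0,0],[0,0,0],[0,0,0],[0,0,0],[0,0,0],[0,0,0],[0,0,0],[0,0,0.082],[0,0,0],[0,0,0]],"gripper":[1,-1,-1,-1,-1,-1,-1,-1,-1,-1,-1,-1,-1,-1,-1,-1,-1,-1,-1]}'
python3 - <<'E'
from h import *
T=tool();s=optics.snapshot("wrist");C=T@np.array(s["hand_eye"]);save(s,"w5.png");print(T.round(4).tolist())
for q in("packer_thick","packer_mid"):
  for r in optics.cut_out(s,q)[:2]:
    p0=atz(s,r["centre"],.066,C)
    p,e=fit(s,C,r["mask"],(*p0[:2],-.25),th=.020 if q=="packer_thick" else .017);print(q,r["conf"],r["centre"],p[:3].round(4),np.degrees(p[2]),e)
    d=T[:3,:3].T@(np.array([p[0],p[1],.0518])-T[:3,3]);print("tool d mm",d*1000)
E
```

```text
time: 19.42
eef_pos: [0.6304, -0.283, 0.1327]
orientation: [0.0, 0.992, -0.122, 0.0]
force: [0.1, 0.5, -0.6]
grip_width: 0.997
[[0.97, -0.2429, 0.0008, 0.6304], [-0.2429, -0.97, -0.0005, -0.283], [0.0009, 0.0003, -1.0, 0.1327], [0.0, 0.0, 0.0, 1.0]]
packer_thick 0.58 [279.0, 225.8] [ 0.6305 -0.2827 -0.2587] -14.822732141611574 0.03834868222475052
tool d mm [ 2.16007271e-02 -3.32991823e-01  8.09462000e+01]
packer_mid 0.74 [129.6, 306.5] [ 0.5828 -0.1509 -0.8443] -48.374162973145324 8.338165283203125
tool d mm [ -78.27694012 -116.52234824   80.83609513]
```

View pics/w5.png

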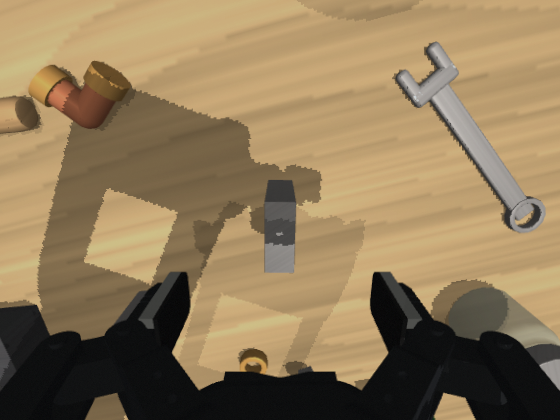

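Thick centred at (280,230), elbow and jar well clear. Grasp.

```bash
python3 -m handwheel '{"slide":[[0,0,1],[0,0,1],[0,0,1],[0,0,1],[0,0,0.05],[0,0,0],[0,0,0],[0,0,0],[0,0,0],[0,0,0],[0,0,0]],"dr":[[0,0,0],[0,0,0.007],[0,0,0],[0,0,0],[0,0,0],[0,0,0],[0,0,0],[0,0,0],[0,0,0],[0,0,0],[0,0,0]],"gripper":[-1,-1,-1,-1,-1,-1,1,1,1,1,1]}' 60
python3 -c "
from h import *
o=get_obs();print(o['eef_pos'],o['grip_width']*85)"
```

```text
time: 20.95
eef_pos: [0.6305, -0.2831, 0.0512]
orientation: [0.0, 0.992, -0.129, 0.0]
force: [0.6, 1.1, 3.0]
grip_width: 0.228
[ 0.63046046 -0.2831083   0.05119889] 19.34846986133028
```

```bash
python3 -m handwheel '{"slide":[[0,0,-0.5],[0,0,-1],[0,0,-1],[0,0,-1],[0,0,-1],[0,0,-1],[-0.28,-0.99,0],[-0.28,-0.99,0],[-0.28,-0.99,0],[-0.28,-0.99,0],[-0.28,-0.99,0],[-0.28,-0.99,0],[-0.28,-0.99,0],[-0.28,-0.99,0],[-0.28,-0.99,0],[-0.28,-0.99,0],[-0.28,-0.99,0],[-0.28,-0.99,0],[-0.28,-0.99,0],[-0.28,-0.99,0]],"dr":[[0,0,0],[0,0,0],[0,0,0],[0,0,0],[0,0,-0.045],[0,0,-0.045],[0,0,0],[0,0,0],[0,0,0],[0,0,0],[0,0,0],[0,0,0],[0,0,0],[0,0,0],[0,0,0],[0,0,0],[0,0,0],[0,0,0],[0,0,0],[0,0,0]],"gripper":[1,1,1,1,1,1,1,1,1,1,1,1,1,1,1,1,1,1,1,1]}'
python3 -m handwheel '{"slide":[[-0.28,-0.99,0],[-0.28,-0.99,0],[-0.28,-0.99,0],[-0.28,-0.99,0],[-0.28,-0.99,0],[0,0,0],[0,0,0],[0,0,0]],"dr":[[0,0,0],[0,0,0],[0,0,0],[0,0,0],[0,0,0],[0,0,0],[0,0,0],[0,0,0]],"gripper":[1,1,1,1,1,1,1,1]}'
python3 - <<'E'
from h import *
T=tool();print(T.round(4).tolist());print("tool d mm",T[:3,:3].T@(np.array([.5678,.1237,.105])-T[:3,3])*1000,np.degrees(np.arctan2(T[1,0],T[0,0])),get_obs()["grip_width"]*85)
E
```

```text
time: 23.45
eef_pos: [0.5846, 0.0027, 0.1607]
orientation: [0.0, 0.998, -0.059, 0.0]
force: [0.7, 0.0, -4.1]
grip_width: 0.222
time: 24.45
eef_pos: [0.5689, 0.1024, 0.1607]
orientation: [0.0, 0.998, -0.059, 0.0]
force: [0.3, -0.5, -5.4]
grip_width: 0.225
[[0.993, -0.1181, 0.0001, 0.5689], [-0.1181, -0.993, -0.0003, 0.1024], [0.0001, 0.0003, -1.0, 0.1607], [0.0, 0.0, 0.0, 1.0]]
tool d mm [ -3.56431224 -21.00524597  55.68689985] -6.781924427254327 19.096327368817125
```

```bash
python3 -m handwheel '{"slide":[[-0.09,-0.53,0],[-0.09,-0.53,0],[0,0,1],[0,0,1],[0,0,0.75],[0,0,0],[0,0,0],[0,0,0]],"dr":[[0,0,0],[0,0,0],[0,0,0],[0,0,0],[0,0,0],[0,0,0],[0,0,0],[0,0,0]],"gripper":[1,1,1,1,1,1,1,1]}'
python3 - <<'E'
from h import *
T=tool();print(T.round(4).tolist());o=get_obs();print(o["force"],o["torque"])
s=optics.snapshot("wrist");g=cv2.convertScaleAbs(s["frame"][:,:,::-1],alpha=1.8,beta=10);cv2.imwrite("pics/w6.png",cv2.resize(g[175:275,210:350],None,fx=5,fy=5,interpolation=cv2.INTER_CUBIC))
E
```

```text
time: 25.45
eef_pos: [0.5684, 0.1245, 0.1067]
orientation: [-0.0, 0.998, -0.059, 0.001]
force: [-0.4, 0.2, -4.7]
grip_width: 0.226
[[0.9931, -0.1175, 0.0018, 0.5684], [-0.1175, -0.9931, 0.0, 0.1245], [0.0018, -0.0002, -1.0, 0.1067], [0.0, 0.0, 0.0, 1.0]]
[-0.35202988  0.22688561 -4.70037029] [0.01547886 0.01598695 0.02576256]
```

View pics/w6.png

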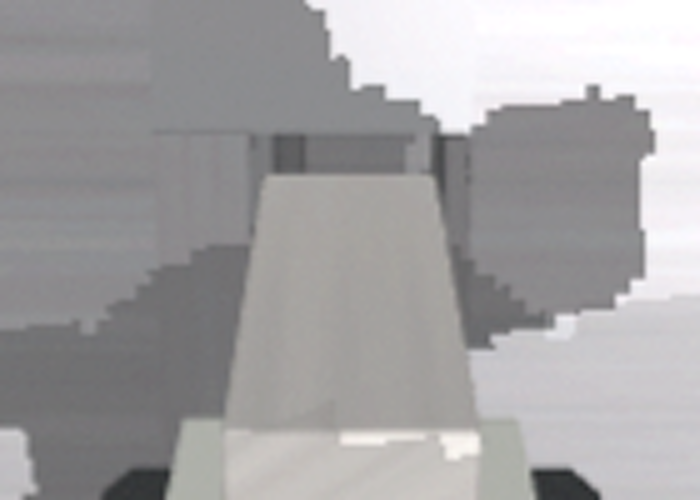

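Foot spans crop 265–437, mouth 247–470: foot is ~0.9 mm to +y of centre. Correct by +0.045 tool y, then lower to just inside the bevel.

```bash
python3 -m handwheel '{"slide":[[0,0.045,0.25],[0,0,0.25],[0,0,0.1],[0,0,0.1],[0,0,0.1],[0,0,0.05],[0,0,0],[0,0,0]],"dr":[[0,0,0],[0,0,0],[0,0,0],[0,0,0],[0,0,0],[0,0,0],[0,0,0],[0,0,0]],"gripper":[1,1,1,1,1,1,1,1]}'
```

```text
time: 26.5
eef_pos: [0.5676, 0.1236, 0.0888]
orientation: [-0.0, 0.998, -0.059, 0.0]
force: [0.3, -0.0, -4.5]
grip_width: 0.224
```

Depth about 7 mm, past the bevels with no contact. On down.

```bash
python3 -m handwheel '{"slide":[[0,0,0.1],[0,0,0.1],[0,0,0.1],[0,0,0.1],[0,0,0.1],[0,0,0.1],[0,0,0],[0,0,0]],"dr":[[0,0,0],[0,0,0],[0,0,0],[0,0,0],[0,0,0],[0,0,0],[0,0,0],[0,0,0]],"gripper":[1,1,1,1,1,1,1,1]}'
python3 -c "
from h import *
o=get_obs();print(o['force'],o['torque'],o['eef_pos'])"
```

```text
time: 27.5
eef_pos: [0.5675, 0.1236, 0.0767]
orientation: [-0.0, 0.998, -0.059, 0.0]
force: [0.2, 0.4, -5.4]
grip_width: 0.228
[ 0.17878326  0.35656881 -5.38350464] [-0.02716503 -0.0088029  -0.00712494] [0.56753332 0.12356324 0.07673653]
```

```bash
python3 -m handwheel '{"slide":[[0,0.02,0],[0,0,0]],"dr":[[0,0,0],[0,0,0]],"gripper":[1,1]}'
python3 -m handwheel '{"slide":[[0,0.015,0],[0,0,0]],"dr":[[0,0,0],[0,0,0]],"gripper":[1,1]}'
python3 -m handwheel '{"slide":[[0,0.015,0],[0,0,0]],"dr":[[0,0,0],[0,0,0]],"gripper":[1,1]}'
```

```text
time: 27.75
eef_pos: [0.5675, 0.1232, 0.0768]
orientation: [-0.0, 0.998, -0.059, 0.0]
force: [-0.6, -0.2, -6.3]
grip_width: 0.225
time: 28.0
eef_pos: [0.5674, 0.1229, 0.0767]
orientation: [0.0, 0.998, -0.059, 0.0]
force: [-0.5, 0.5, -4.1]
grip_width: 0.226
time: 28.25
eef_pos: [0.5674, 0.1227, 0.0767]
orientation: [-0.0, 0.998, -0.059, 0.0]
force: [-0.9, 1.2, -4.5]
grip_width: 0.224
```

```bash
python3 -m handwheel '{"slide":[[0,0.015,0],[0,0,0]],"dr":[[0,0,0],[0,0,0]],"gripper":[1,1]}'
python3 -m handwheel '{"slide":[[0,0.015,0],[0,0,0]],"dr":[[0,0,0],[0,0,0]],"gripper":[1,1]}'
```

```text
time: 28.5
eef_pos: [0.5674, 0.1226, 0.0767]
orientation: [-0.0, 0.998, -0.059, 0.0]
force: [0.4, 3.3, -4.3]
grip_width: 0.228
time: 28.75
eef_pos: [0.5673, 0.1226, 0.0767]
orientation: [-0.001, 0.998, -0.059, 0.0]
force: [0.9, 4.7, -5.8]
grip_width: 0.223
```

Contact with the flat wall. Keep that light contact and lower onto the taper.

```bash
python3 -m handwheel '{"slide":[[0,0,0.075],[0,0,0.075],[0,0,0],[0,0,0]],"dr":[[0,0,0],[0,0,0],[0,0,0],[0,0,0]],"gripper":[1,1,1,1]}'
python3 -m handwheel '{"slide":[[0,0,0.05],[0,0,0],[0,0,0]],"dr":[[0,0,0],[0,0,0],[0,0,0]],"gripper":[1,1,1]}'
python3 -m handwheel '{"slide":[[0,0,0.05],[0,0,0],[0,0,0]],"dr":[[0,0,0],[0,0,0],[0,0,0]],"gripper":[1,1,1]}'
```

```text
time: 29.25
eef_pos: [0.5678, 0.1225, 0.0741]
orientation: [-0.0, 0.998, -0.059, 0.001]
force: [0.8, 4.9, -3.2]
grip_width: 0.225
time: 29.62
eef_pos: [0.5678, 0.1225, 0.0732]
orientation: [-0.0, 0.998, -0.059, 0.001]
force: [0.5, 5.4, -3.2]
grip_width: 0.224
time: 30.0
eef_pos: [0.5679, 0.1225, 0.0722]
orientation: [-0.0, 0.998, -0.059, 0.001]
force: [0.7, 5.6, -2.4]
grip_width: 0.223
```

```bash
for i in 1; do :; done; python3 -m handwheel '{"slide":[[0,0,0.03],[0,0,0],[0,0,0]],"dr":[[0,0,0],[0,0,0],[0,0,0]],"gripper":[1,1,1]}'
python3 -m handwheel '{"slide":[[0,0,0.03],[0,0,0],[0,0,0]],"dr":[[0,0,0],[0,0,0],[0,0,0]],"gripper":[1,1,1]}'
```

```text
time: 30.38
eef_pos: [0.5679, 0.1225, 0.0717]
orientation: [-0.0, 0.998, -0.059, 0.001]
force: [1.3, 5.4, -2.3]
grip_width: 0.225
time: 30.75
eef_pos: [0.568, 0.1225, 0.0711]
orientation: [-0.0, 0.998, -0.059, 0.001]
force: [1.3, 5.4, -2.1]
grip_width: 0.227
```

```bash
python3 -m handwheel '{"slide":[[0,0,0.03],[0,0,0],[0,0,0]],"dr":[[0,0,0],[0,0,0],[0,0,0]],"gripper":[1,1,1]}'
python3 -m handwheel '{"slide":[[0,0,0.03],[0,0,0],[0,0,0]],"dr":[[0,0,0],[0,0,0],[0,0,0]],"gripper":[1,1,1]}'
```

```text
time: 31.12
eef_pos: [0.568, 0.1225, 0.0709]
orientation: [-0.0, 0.998, -0.059, 0.001]
force: [-0.2, 4.2, 0.4]
grip_width: 0.226
time: 31.5
eef_pos: [0.5681, 0.1225, 0.0707]
orientation: [-0.0, 0.998, -0.059, 0.001]
force: [-1.4, 5.6, 3.1]
grip_width: 0.221
```

Contact at about 25 mm depth, as expected for a fit. A little more, then release gently.

```bash
python3 -m handwheel '{"slide":[[0,0,0.03],[0,0,0.03],[0,0,0],[0,0,0]],"dr":[[0,0,0],[0,0,0],[0,0,0],[0,0,0]],"gripper":[1,1,1,1]}'
python3 -m handwheel '{"slide":[[0,0,0],[0,0,0],[0,0,0],[0,0,0]],"dr":[[0,0,0],[0,0,0],[0,0,0],[0,0,0]],"gripper":[1,1,1,1]}' 20
python3 -m handwheel '{"slide":[[0,0,0],[0,0,0],[0,0,0],[0,0,0],[0,0,-0.5],[0,0,-1],[0,0,-1],[0,0,-1],[0,0,-1],[0,0,0],[0,0,0]],"dr":[[0,0,0],[0,0,0],[0,0,0],[0,0,0],[0,0,0],[0,0,0],[0,0,0],[0,0,0],[0,0,0],[0,0,0],[0,0,0]],"gripper":[0.4,0,-0.5,-1,-1,-1,-1,-1,-1,-1,-1]}'
python3 - <<'E'
from h import *
T=tool();s=optics.snapshot("wrist");C=T@np.array(s["hand_eye"]);print(T.round(4).tolist())
save(s,"w7.png");best=None
for r in optics.cut_out(s,"packer_thick")[:2]: print(r["conf"],r["centre"],int(r["mask"].sum()))
c=(.5678,.1230)
for z in (.045+.041,.045+.029): 
    P=[[c[0]+np.cos(-.1187)*i*.025-np.sin(-.1187)*j*.01,c[1]+np.sin(-.1187)*i*.025+np.cos(-.1187)*j*.01,z] for i,j in((1,1),(1,-1),(-1,-1),(-1,1))];print(z,proj(s,P,C).round(1).tolist())
for n in("top","side"):
    a=optics.snapshot(n);save(a,n+"9.png")
E
```

```text
time: 32.0
eef_pos: [0.5683, 0.1225, 0.0704]
orientation: [-0.0, 0.998, -0.059, 0.001]
force: [-4.9, 4.6, 10.4]
grip_width: 0.221
time: 32.5
eef_pos: [0.5683, 0.1225, 0.0704]
orientation: [-0.0, 0.998, -0.059, 0.001]
force: [-5.1, 5.8, 10.6]
grip_width: 0.223
time: 33.88
eef_pos: [0.5671, 0.122, 0.1582]
orientation: [-0.0, 0.998, -0.059, 0.0]
force: [0.3, -0.3, -0.2]
grip_width: 0.999
[[0.9931, -0.1174, 0.0002, 0.5671], [-0.1174, -0.9931, 0.0, 0.122], [0.0002, -0.0, -1.0, 0.1582], [0.0, 0.0, 0.0, 1.0]]
0.97 [276.7, 221.3] 2506
0.086 [[262.4, 197.8], [293.7, 197.9], [292.5, 268.0], [263.5, 267.9]]
0.074 [[263.4, 193.1], [293.0, 193.2], [291.9, 260.1], [264.3, 260.0]]
```

View pics/w7.png

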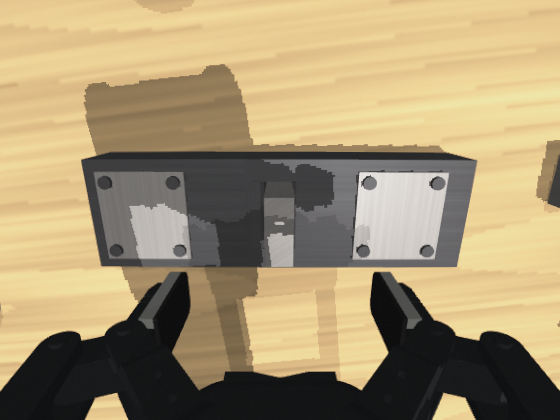

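```bash
python3 -m handwheel '{"slide":[[0,0,-1],[0,0,-1],[-1,0,0],[-1,0,0],[-1,0,0],[-1,0,0],[0,0,0],[0,0,0]],"dr":[[0,0,0],[0,0,0],[0,0,0],[0,0,0],[0,0,0],[0,0,0],[0,0,0],[0,0,0]],"gripper":[-1,-1,-1,-1,-1,-1,-1,-1]}'
python3 - <<'E'
from h import *
T=tool();s=optics.snapshot("wrist");C=T@np.array(s["hand_eye"]);sd=optics.snapshot("side");tp=optics.snapshot("top")
S=.001
def hull(v,CC,q):
    x,y,yaw,rl,pt,z=q
    from scipy.spatial.transform import Rotation as R
    M=R.from_euler("zyx",[yaw,pt,rl]).as_matrix();P=[]
    for i in(-.025,.025):
        for j in(-.01,.01):
            t=np.array([x,y,z])+M@np.array([i,j,0]);d=M@np.array([0,0,-1.]);P+= [t,t+d*(t[2]-.045)/-d[2]]
    h=cv2.convexHull(proj(v,P,CC).astype(np.float32))[:,0];m=np.zeros((1680,2240),np.uint8)
    cv2.fillConvexPoly(m,np.round(h*4+1.5).astype(np.int32),1);return cv2.resize(m.astype(np.float32),(560,420),interpolation=cv2.INTER_AREA)
sc=np.array([.001,.001,.02,.02,.02,.001])
v,CC=s,C
for r in [min(optics.cut_out(v,"packer_thick"),key=lambda r:np.hypot(*(np.array(r["centre"])-proj(v,[.568,.123,.07],CC)[0])))]:
    print(r["conf"],r["centre"]);m=r["mask"].astype(np.float32)
    for pp in (0,):
        q0=np.array([.568,.123,-.1187,0,0,.086])/sc
        f=lambda q:np.abs(hull(v,CC,q*sc)-m).sum()/m.sum()
        rr=minimize(f,q0,method="Nelder-Mead",options=dict(initial_simplex=np.vstack([q0]+[q0+3*np.eye(6)[i] for i in range(6)]),maxiter=1500,xatol=.01,fatol=1e-5))
        q=rr.x*sc;print("xyz",q[[0,1,5]].round(4),"yaw,roll,pitch deg",np.degrees(q[2:5]).round(1),rr.fun, "nominal err",f(q0))
for n,a in(("top",tp),("side",sd)):
    for k,zz in(("packer_thin",.033),("packer_mid",.033),("nut_mid",.006),("elbow_mid",.014),("jar_mid",.045)):
        print(n,k,[(round(r["conf"],2),np.round(r["centre"],1).tolist(),atz(a,r["centre"],zz)[:2].round(3).tolist()) for r in optics.recognise(a,k)[:3]])
def crop(a,x,y,w,h,f): return cv2.resize(cv2.convertScaleAbs(a["frame"][max(y,0):y+h,max(x,0):x+w,::-1],alpha=1.5,beta=10),(int(w*f),int(h*f)),interpolation=cv2.INTER_CUBIC)
c=proj(s,[.568,.123,.07],C)[0].astype(int);print(c)
A=crop(s,c[0]-40,c[1]-40,80,80,5)
B=crop(sd,220,100,80,80,5)
D=crop(tp,240,90,260,65*3,800/260)[:]
D=cv2.resize(tp["frame"][60:320,60:490,::-1],(331,200));E2=cv2.resize(sd["frame"][90:360,150:500,::-1],(469,200))
cv2.imwrite("pics/fin.png",np.vstack([np.hstack([A,B]),np.hstack([D,E2])]))
E
```

```text
time: 35.08
eef_pos: [0.4885, 0.1313, 0.1981]
orientation: [0.0, 0.998, -0.059, 0.0]
force: [0.3, 0.8, -0.4]
grip_width: 1.002
0.68 [277.3, 105.2]
xyz [0.5678 0.123  0.0815] yaw,roll,pitch deg [-6.8  3.   2.6] 0.034221719950437546 nominal err 0.05952828
top packer_thin [(0.84, [306.8, 297.1], [0.394, -0.196]), (0.67, [343.3, 278.7], [0.431, -0.266])]
top packer_mid [(0.64, [277.4, 210.7], [0.559, -0.135])]
top nut_mid [(0.65, [314.6, 254.2], [0.476, -0.212])]
top elbow_mid [(0.63, [294.8, 119.9], [0.75, -0.165])]
top jar_mid [(0.78, [440.1, 257.1], [0.478, -0.447])]
side packer_thin [(0.91, [215.2, 291.7], [0.408, -0.353]), (0.76, [205.3, 237.2], [0.397, -0.192]), (0.62, [224.0, 259.9], [0.433, -0.268])]
side packer_mid [(0.58, [268.6, 212.9], [0.55, -0.136])]
side nut_mid []
side elbow_mid [(0.6, [257.6, 160.1], [0.552, 0.098]), (0.57, [355.0, 213.8], [0.757, -0.155])]
side jar_mid [(0.78, [257.5, 320.0], [0.485, -0.446]), (0.41, [261.3, 162.1], [0.557, 0.047])]
[278 108]
```

View pics/fin.png

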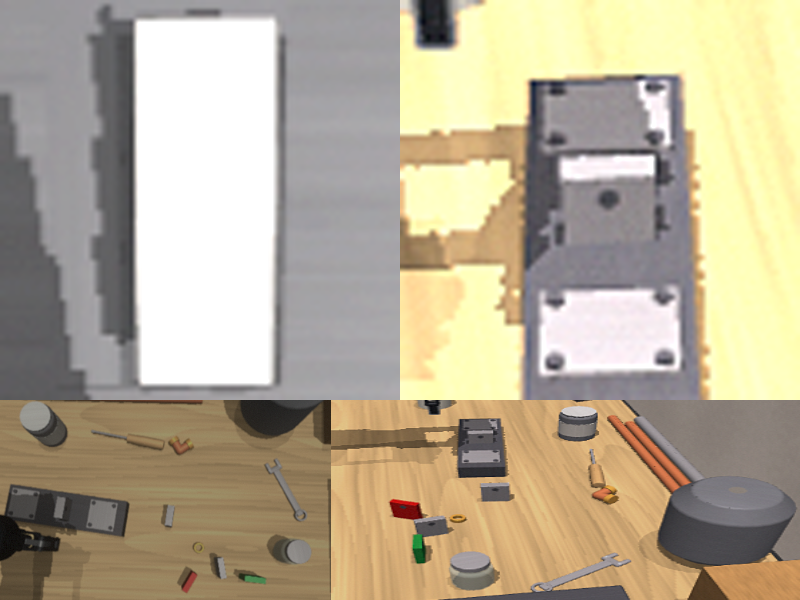

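The plate stands in the slot, with its top at seated height. The single-view tilt fit is poorly conditioned, so I'll take two oblique wrist views for a joint fit.

```bash
cat > v.py <<'E'
from h import *;import sys
T=tool();s=optics.snapshot("wrist");C=T@np.array(s["hand_eye"])
c=proj(s,[.568,.123,.07],C)[0]
rs=[r for r in optics.cut_out(s,"packer_thick")+optics.cut_out(s,"packer_mid") if np.hypot(*(np.array(r["centre"])-c))<15]
print(T[:3,3].round(4),c,[(r["conf"],r["centre"],int(r["mask"].sum())) for r in rs])
save(s,sys.argv[1]+".png")
if rs: np.savez(sys.argv[1],C=C,m=rs[0]["mask"],**{k:np.array(s[k]) for k in("frame","intrinsics","dist")})
E
python3 v.py va
python3 -m handwheel '{"slide":[[0,1,0],[0,1,0],[0,1,0],[0,1,0],[0,1,0],[0,1,0],[0,0,0],[0,0,0]],"dr":[[0,0,0],[0,0,0],[0,0,0],[0,0,0],[0,0,0],[0,0,0],[0,0,0],[0,0,0]],"gripper":[-1,-1,-1,-1,-1,-1,-1,-1]}'; python3 v.py vb
python3 -m handwheel '{"slide":[[0,-1,0],[0,-1,0],[0,-1,0],[0,-1,0],[0,-1,0],[0,-1,0],[0,-1,0],[0,-1,0],[0,-1,0],[0,-1,0],[0,-1,0],[0,-1,0],[0,0,0],[0,0,0]],"dr":[[0,0,0],[0,0,0],[0,0,0],[0,0,0],[0,0,0],[0,0,0],[0,0,0],[0,0,0],[0,0,0],[0,0,0],[0,0,0],[0,0,0],[0,0,0],[0,0,0]],"gripper":[-1,-1,-1,-1,-1,-1,-1,-1,-1,-1,-1,-1,-1,-1]}'; python3 v.py vc
cat > j.py <<'E'
from h import *
from scipy.spatial.transform import Rotation as R
V=[np.load(n+".npz") for n in("va","vb","vc")]
def hull(v,q):
    x,y,yaw,rl,pt,z=q;M=R.from_euler("zyx",[yaw,pt,rl]).as_matrix();P=[]
    for i in(-.025,.025):
        for j in(-.01,.01):
            t=np.array([x,y,z])+M@np.array([i,j,0]);d=M@np.array([0,0,-1.]);P+=[t,t+d*(t[2]-.045)/-d[2]]
    h=cv2.convexHull(proj(v,P,v["C"]).astype(np.float32))[:,0];m=np.zeros((1680,2240),np.uint8)
    cv2.fillConvexPoly(m,np.round(h*4+1.5).astype(np.int32),1);return cv2.resize(m.astype(np.float32),(560,420),interpolation=cv2.INTER_AREA)
sc=np.array([.001,.001,.02,.02,.02,.001])
VV=[dict(C=v["C"],m=v["m"].astype(np.float32),intrinsics=v["intrinsics"],dist=v["dist"]) for v in V]
f=lambda q:sum(np.abs(hull(v,q*sc)-v["m"]).sum()/v["m"].sum() for v in VV)/3
for z in(.086,.074):
    q0=np.array([.568,.123,-.1187,0,0,z])/sc
    for k in (1,-1):
        r=minimize(f,q0,method="Nelder-Mead",options=dict(initial_simplex=np.vstack([q0]+[q0+3*k*np.eye(6)[i] for i in range(6)]),maxiter=900,xatol=.02,fatol=1e-5))
        q=r.x*sc;print(q[[0,1,5]].round(4),np.degrees(q[2:5]).round(1),round(r.fun,4),"start",round(f(q0),4))
E
python3 j.py
```

```text
[0.4878 0.1314 0.1981] [278.44081858 107.67927535] [(0.6, [278.2, 104.9], 2136)]
time: 36.92
eef_pos: [0.4738, 0.0126, 0.1981]
orientation: [-0.0, 0.998, -0.059, 0.0]
force: [0.4, -0.0, 0.6]
grip_width: 0.999
[0.4738 0.0126 0.1981] [121.34236845 108.33948208] [(0.74, [123.1, 105.7], 3509)]
time: 38.83
eef_pos: [0.5018, 0.2504, 0.1979]
orientation: [0.0, 0.998, -0.059, -0.0]
force: [0.2, -0.4, -0.3]
grip_width: 0.998
[0.5018 0.2504 0.1979] [436.16314436 108.68587329] [(0.62, [433.7, 106.4], 3691)]
[0.5678 0.1227 0.0838] [-6.7  2.9 -0.3] 0.0636 start 0.0867
[0.5677 0.1228 0.0838] [-7.   0.6 -0.6] 0.0628 start 0.0867
[0.5676 0.1228 0.0838] [-6.9 -0.1 -0.9] 0.0626 start 0.1766
[0.5675 0.1229 0.0836] [-6.9 -1.4 -0.5] 0.0646 start 0.1766
```

```bash
python3 -c "
from h import *
print(env.finish_job(),get_obs()['time'])"
```

```text
the job is handed in; nothing more can be done
the job is handed in; nothing more can be done
```

The thick (20 mm) packer is the one that fits. I left it seated upright on the slot's taper against the flat wall, and handed the job in at about 39 s.

- **Trial fitting:** I tried mid first. It went down to about 28 mm with no contact, so it was too thin, and the camera put the slot at about 22 mm wide. Thick passed the bevels freely, touched the flat wall with about 5 N and stopped on the taper at about 25 mm. I pressed it with about 15 N before releasing it. I did not try thin, because mid was already too thin.
- **Seating:** A joint fit of three wrist views put the seated plate within about 1° of upright. The four fit starts disagreed on tilt, from -1.4° to +2.9°, with similar errors. Its position matched the wall-contact position to within 0.3 mm.
- **Height:** The fit put its top about 39 mm above the rail. The gripper depth implied about 40 mm, against the expected 41 mm. The difference is within the 2 mm calibration; on the floor it would stand 29 mm.
- **Other things:** Mid stands on the bench at about (0.56, -0.14), clear of the rail, and thin is where it was. The elbow and jar show no movement in the top and side views. The nut was found in the top view only, and its earlier position was only roughly measured. The arm did not reach near it.
- **Failed check:** One single-view tilt fit suggested about 3° of lean. It was poorly conditioned, and the joint fit did not bear it out.

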